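# Offer the loose half of a sinker mould up to its hinge and hold it for the pin

### The job

The pin has been drawn from the hinge of the steel sinker mould: pick up the loose half by its body or handle, keep it upright, and bring its single knuckle in between the two knuckles of the half bolted to the bracket, the mould standing open about square with the loose half out on the cavity side, until the three bores line up so that the pin could be dropped straight down through them. Do not knock the halves together, and leave the pin, lead bar, trivet and crucible where they are. Finish while still holding the loose half there, still and off the slate, its weight carried by the gripper and not leaned or rested on the fixed half: do not let go, a workmate will put the pin in.

Things in the scene. Friction and masses are not known exactly. Their poses are not given: they have to be found in the camera images.
- loose_half: The loose half of the mould, steel, 0.55 to 0.8 kg, standing upright on the slate on its long lower edge. Origin: on its knuckle's upright axis, level with the lower edge; z up. Its block and handle lie along its own -x from there. With the mould open exactly square its axes are parallel to those of fixed_half.
- loose_bore (a point): Middle of the bore of the loose half's one knuckle, straight above its origin, 25 mm above the lower edge. The knuckle is an upright tube, 22 mm outside, 10 mm bore, only from 16 to 34 mm above the lower edge, joined to the block by a short neck of the same height.
- loose_block (a point): Balance point of the loose half, in the middle of its steel block: x = -54, y = 9, z = 25 mm in its frame. The block runs from x = -15 to -95 mm, y = 0 to 18 mm, z = 0 to 50 mm. Its face y = 0, looking to -y, is the flat cavity face with three egg-shaped hollows open at the top edge; its back is plain.
- loose_handle (a point): Middle of the round wooden handle (17 to 23 mm thick) of the loose half, at x = -155, y = 9, z = 25 mm in its frame. It runs level along x from -118 to -192 mm, after a 10 mm steel shank from the block.
- fixed_half: The other half, bolted upright on a steel angle bracket; it cannot move. Origin: on the slate under the hinge axis; z up. Its block runs from y = -15 to -95 mm, x = 0 to 18 mm, z = 40 to 90 mm. The face x = 0, looking to -x, is its cavity face: with the mould open square the loose half points out along this frame's -x. Nothing stands close by on the hinge's -x and +y sides.
- fixed_bore (a point): The point on the hinge axis midway between the two fixed knuckles, 65 mm above the slate, where the middle of the loose bore belongs (lower edge of the loose half then 40 mm above the slate). The knuckles, 22 mm outside, 10 mm bore, span 40 to 54 and 76 to 90 mm above the slate: 2 mm of play above and below the loose knuckle.
- bracket_foot (a point): Middle of the top of the bracket's foot plate, 8 mm thick with bolt heads to 15 mm: in the frame of fixed_half it spans x = -25 to 55 mm, y = -15 to -107 mm. The bracket's upright leg stands behind the block to x = 26 mm, z = 86 mm.
- clip (a point): Spring clip on the far end of the fixed half, of thin spring steel: in the frame of fixed_half y = -95 to -104 mm, x = -16 to 38 mm, z = 75 to 87 mm. Not used now.
- hinge_pin: The steel hinge pin, 9 mm thick and about 75 mm long with a bent-over end 24 mm long and a tapered nose 4 mm across at the tip, lying on the slate; leave it. Origin: under the middle of its length.
- lead_bar: A chunky lead bar, 110 x 42 x 26 mm, lying on the slate; leave it. Origin: centre of its underside.
- trivet: A round iron trivet, 124 mm across, 28 mm high, carrying the crucible; leave it. Origin: on the slate under its centre.
- crucible: A brass crucible, 66 mm across the rim, 55 mm high, standing on the trivet; leave it. Origin: centre of its underside.
Things that resemble listed ones, but are neither listed nor needed, are in the scene too. Of the things like the loose_half, leave any that is red or turquoise; of the rest the smaller one is meant.

How it is judged:
On the way:
1. the loose half is gripped and lifted clear of the slate (height (world z) of loose_half above 0.025 m and contact force between the fingers and loose_half above 3 N), for 0.2 s.
At the end, for the whole second after the job is handed in: Held in the gripper (over 3 N), off the slate, at rest: loose bore within 3 mm of the hinge axis and of mid-gap height, upright within 0.1 rad, mould open 45 to 135 degrees with the handle on the cavity side, pressing on the fixed half with less than 4 N (horizontal distance between loose_bore and fixed_bore below 0.003 m and z of loose_bore in the frame of fixed_bore between -0.003 and 0.003 m and angle between loose_half's own z axis and vertical below 0.1 rad and angle between the x axis of loose_half and the x axis of fixed_half, either way round below 0.79 rad and x of loose_handle in the frame of fixed_half below -0.08 m and height (world z) of loose_half above 0.03 m and contact force between the fingers and loose_half above 3 N and contact force between loose_half and fixed_half below 4 N and linear speed of loose_half below 0.02 m/s and angular speed of loose_half below 0.2 rad/s); the arm keeps its last pose, push and grip.
It fails at once if the loose half is knocked against the fixed half (over 40 N) (contact force between loose_half and fixed_half above 40 N).
It fails at once if the hinge pin is shifted by more than 25 mm (distance of hinge_pin from where it was at the start of the episode above 0.025 m).
It fails at once if the lead bar is shifted by more than 25 mm (distance of lead_bar from where it was at the start of the episode above 0.025 m).
It fails at once if the trivet is shifted by more than 25 mm (distance of trivet from where it was at the start of the episode above 0.025 m).
It fails at once if the crucible is shifted by more than 25 mm (distance of crucible from where it was at the start of the episode above 0.025 m).
It also fails if it takes over 37 s, if anything falls off the work surface, if the arm or the gripper's body presses on something with over 40 N, if the wrist force passes 120 N, or if a joint passes its speed limit or range.

### The arm

A 6-joint arm with a two-finger parallel gripper is mounted at the origin on the work surface. World frame = base frame: x ahead of the robot, y to its left, z up, the work surface at z = 0. Lengths are in m, angles in rad, forces in N, time in s.
With the tool pointing down it reaches from about 0.3 to 0.875 m from the base axis. Payload 6.4 kg.
Tool frame: the origin (TCP) lies midway between the tips of the shut fingers; the grasp point (between the pads) lies ctrl.grip_depth behind it (ctrl.grip_depth is the distance from the TCP to the grasp point, in m); x points along the fingers, y is the direction in which the jaws open and shut, and the axes are right-handed (so a half turn about x gives the same grasp; the last joint's range is limited). The gripper opens to 85 mm and grips with 20 to 120 N. Pads are 22 mm wide; open, the fingers measure 114 mm over their backs; the gripper's body (76 mm by 85 mm) begins 54 mm behind the grasp point. The pads swing forward as they close: fully open they stand 13 mm farther back than shut.
Start: joints at [1.093, 0.181, 1.607, -0, 1.354, -0.206], TCP at [0.154, 0.554, 0.231] pointing down, gripper open.
Joint ranges: [-2.99, 2.99], [-0.89, 2.07], [0.3, 2.58], [-1.14, 4.28], [0, 2.63], [-3.12, 3.12]. Speed limits (rad/s): [2.57, 2.57, 3.01, 3.14, 3.14, 3.14].

### API

Orientations are given as a unit quaternion [w, x, y, z].
In Python, from bench import ctrl gives the robot as it stands.
- The arm moves only by the tool carry_out, never from a script. Its argument "motion" is one flat list of numbers, 7 for each row, row after row: the turn, a rotation vector about the tool's x, y, z in degrees, then the shift along the tool's x, y, z in m, then the gripper's target within -1 to 1 (shut at 1, half-way at 0, fully open at -1). A call has 1 to 10 rows; each row shifts and turns the pose as measured when the row begins, along the tool's axes as they then stand; what a row does not reach is not made up. A row lasts 1/10 s, in which the tool goes at most 50 mm and 8.59 degrees, less where a joint would pass 70% of its speed; a pose out of reach is approached as far as the arm can. A call with a gripper value outside its range is refused whole. The fingers move at their own pace and stop on an object; the grip force is fixed at half the most. Time passes only in rows, so rows that do not move let the fingers close. It gives the time, the measured TCP pose, the force and the opening at its end, in the units of the state.
- ctrl.get_obs(): the state, without advancing time (a new reading comes with each control period).
- ctrl.camera(name): name is "scene" or "top" or "wrist"; returns the picture (420x560x3 uint8, blue, green, red); there is no depth.
- ctrl.camera_params(name): a dict with "mtx" (3x3 intrinsics, pixels), "pose" (4x4, takes a point from camera to world coordinates); the wrist camera has in their place "hand_eye" (4x4, takes a point from camera to tool coordinates, whose origin is the TCP and whose axes are the tool frame's). Camera axes: x right, y down, z forward; pixel columns grow to the right and rows downward; lengths in m; the calibration is good to about 2 mm. A picture is of the moment at which its call begins: read the wrist's pose just before it. camera_params takes no time and is no camera call.
- ctrl.hand_in(): hands the job in, once; it reports no verdict.
Trained networks look in the newest picture that a camera, given by its name, has taken for a name from the list of things; names that differ only in an ending like _2 or _b are one class to them, and where a whole thing is asked for, a point or a joint stands for the part that bears it (a point fixed in the world has none). Each returns a list of dicts, best first, with "conf" (0 to 1); they miss things now and then, are a little off and sometimes report something else, mostly with a low value. They report only what shows in the picture. A call takes as long as a camera call. They do not tell look-alikes from the thing itself.
- ctrl.boxes_of(camera, thing): "point" ([x, y, z] in m, in the coordinates of the camera as it stood for that picture, good to about 4 mm: the middle of the surface that is visible of it).
- ctrl.trace(camera, thing): "pixels" (420x560 bool, what is visible of it).
- ctrl.landmark_of(camera, thing): "point" ([x, y, z] in m, in the coordinates of the camera as it stood for that picture, good to about 4 mm: a listed point, or the origin of a listed thing).
The state is a dict: "time_s": time; "q": joint angles; "dq": joint speeds; "joint_efforts": joint torques, N m; "eef_pos": TCP position; "eef_rot": TCP orientation; "wrist_force": force on the tool from outside, world axes, zero at the start; "torque": the same for the moment, N m; "opening": opening from 0.0 (shut) to 1.0 (fully open).
Only numpy, scipy, OpenCV 4.12 (cv2) and the standard library are available. Lean on these libraries where they do the work, as an engineer would, in place of code of your own. Each camera call takes 0.05 s, during which the arm holds its last target. There are 200 camera calls.

## Working session

There is one attempt and no reset: what is moved stays moved. The work goes in short steps, Python scripts to look and compute and a tool call to move; the robot and the scene stay as the last step left them, time stands still between calls to the robot, and variables do not carry over. Pictures are saved under pics/ and viewed, about 8 in all and at most 12, crops included, and the job is handed in when it is done.

Besides the shell and the picture viewer there is one more tool, called after "Request:" in YAML: its name, and indented under it one key for each argument. carry_out: Moves the arm, as the interface text tells. Its arguments: {"type":"object","properties":{"motion":{"type":"array"}},"required":["motion"]}

```bash
ls; mkdir -p pics; cat > h.py <<'E'
import numpy as np, cv2
from scipy.spatial.transform import Rotation as R
from bench import ctrl
def tool():
    o=ctrl.get_obs(); T=np.eye(4); q=o["eef_rot"]; T[:3,:3]=R.from_quat([q[1],q[2],q[3],q[0]]).as_matrix(); T[:3,3]=o["eef_pos"]; return T
def cam(name):
    p=ctrl.camera_params(name)
    return np.array(p["mtx"]), (tool()@np.array(p["hand_eye"]) if name=="wrist" else np.array(p["pose"]))
def w(P,p): return (P[:3,:3]@np.array(p)+P[:3,3])
def px(K,P,p):
    c=P[:3,:3].T@(np.array(p)-P[:3,3]); u=K@c; return u[:2]/u[2]
E
python3 - <<'E'
from h import *
print(ctrl.grip_depth, ctrl.get_obs())
for n in ["scene","top"]:
    K,P=cam(n); im=ctrl.camera(n); cv2.imwrite(f"pics/{n}0.png",im); print(n,P.round(3).tolist(),K[0,0])
    for t in ["loose_bore","loose_block","loose_handle","fixed_bore","fixed_half","bracket_foot","clip","hinge_pin","lead_bar","trivet"]:
        print(t,[(round(d["conf"],2),w(P,d["point"]).round(3).tolist(),px(K,P,w(P,d["point"])).round().tolist()) for d in ctrl.landmark_of(n,t)])
E
```

```text
pics
0.0187 {'time_s': 0.0, 'q': array([ 1.09271164e+00,  1.81584524e-01,  1.60799680e+00,  8.24908682e-06,
        1.35380876e+00, -2.06298977e-01]), 'dq': array([-0.00028826,  0.00039753,  0.000133  ,  0.00127441, -0.00150232,
       -0.00018651]), 'joint_efforts': array([ 8.84040364e-04, -4.44853735e+01, -3.51351464e+01, -1.22953843e-04,
        8.64806701e-03, -1.27893642e-07]), 'eef_pos': array([0.15408016, 0.55339771, 0.23036513]), 'eef_rot': array([ 0.70037151,  0.09519818,  0.70080335, -0.09639355]), 'wrist_force': array([-0.41367085, -0.00486066,  0.69046076]), 'torque': array([0.04299025, 0.02491543, 0.00043173]), 'opening': 0.9976544505017668}
scene [[-0.491, 0.722, -0.487, 1.278], [0.871, 0.415, -0.262, 0.341], [0.013, -0.553, -0.833, 1.176], [0.0, 0.0, 0.0, 1.0]] 522.0496612138484
loose_bore [(0.96, [0.79, 0.137, 0.022], [299.0, 296.0]), (0.91, [0.63, 0.145, 0.02], [332.0, 248.0]), (0.84, [0.501, 0.459, 0.036], [469.0, 260.0]), (0.71, [0.845, -0.122, 0.023], [197.0, 266.0]), (0.27, [0.633, -0.182, 0.078], [222.0, 183.0])]
loose_block [(0.94, [0.577, 0.127, 0.022], [335.0
[... 1442 characters left out ...]
, (0.62, [0.577, 0.125, 0.021], [250.0, 222.0])]
loose_handle [(0.65, [0.488, 0.083, 0.023], [263.0, 252.0]), (0.63, [0.409, 0.263, 0.038], [201.0, 277.0]), (0.57, [0.792, -0.269, 0.023], [381.0, 156.0]), (0.56, [0.767, 0.291, 0.027], [198.0, 159.0])]
fixed_bore [(0.93, [0.6, -0.094, 0.069], [325.0, 213.0])]
fixed_half [(0.87, [0.6, -0.087, 0.004], [321.0, 217.0])]
bracket_foot [(0.79, [0.625, -0.145, 0.01], [340.0, 209.0])]
clip [(0.9, [0.634, -0.181, 0.083], [355.0, 202.0])]
hinge_pin [(0.56, [0.775, 0.041, -0.003], [280.0, 161.0]), (0.54, [0.627, -0.145, 0.01], [340.0, 208.0])]
lead_bar [(0.84, [0.43, -0.347, 0.001], [407.0, 275.0])]
trivet [(0.63, [0.664, -0.392, 0.003], [420.0, 199.0])]
```

```bash
python3 - <<'E'
import cv2,numpy as np
a=cv2.imread("pics/scene0.png")[100:350,120:500]; cv2.imwrite("pics/s1.png",cv2.resize(a,None,fx=2.1,fy=2.1,interpolation=cv2.INTER_CUBIC))
E
```

```text
(no output)
```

View pics/s1.png

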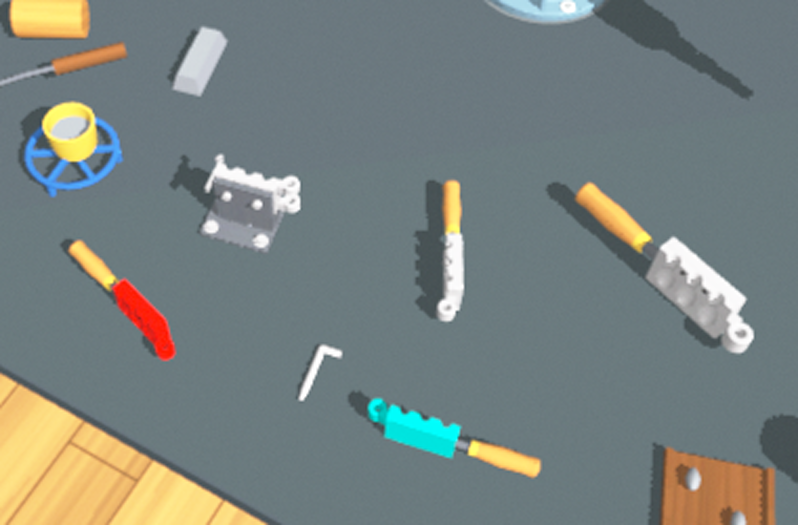

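The target is the small grey half near (335, 229) in the scene picture, between the bracket and the large grey look-alike. Red is at (187, 250) and turquoise at (321, 305). Next I work out the move to a pose above it.

```bash
cat >> h.py <<'E'
def plan(pos,yaw_y):
    """pos: target TCP; yaw_y: world angle (deg) of tool y (mod 180), tool pointing down"""
    T=tool(); best=None
    for a in (yaw_y,yaw_y+180):
        y=np.array([np.cos(np.radians(a)),np.sin(np.radians(a)),0]); x=np.array([0,0,-1.]); D=np.c_[x,y,np.cross(x,y)]
        r=R.from_matrix(T[:3,:3].T@D).as_rotvec(degrees=True)
        print("turn",r.round(2), end=" ")
    print("shift tool (m)",(T[:3,:3].T@(np.array(pos)-T[:3,3])).round(4),"TCP",T[:3,3].round(4),"open",round(ctrl.get_obs()["opening"],3),"t",ctrl.get_obs()["time_s"])
E
python3 - <<'E'
from h import *
T=tool(); print(T.round(3)); p=ctrl.camera_params("wrist"); print(np.array(p["hand_eye"]).round(3), p["mtx"])
plan([.577,.126,.23],117.5)
E
```

```text
[[-0.     0.268  0.963  0.154]
 [ 0.     0.963 -0.268  0.554]
 [-1.     0.    -0.     0.231]
 [ 0.     0.     0.     1.   ]]
[[-0.    -0.283  0.959 -0.142]
 [ 1.     0.001  0.001  0.   ]
 [-0.001  0.959  0.283 -0.072]
 [ 0.     0.     0.     1.   ]] [[307.16330447   0.         279.89615149]
 [  0.         307.16330447 212.36267929]
 [  0.           0.           1.        ]]
turn [-43.07  -0.    -0.  ] turn [136.93  -0.     0.  ] shift tool (m) [ 0.0013 -0.2987  0.522 ] TCP [0.1544 0.5539 0.2313] open 0.999 t 1.1
```

Request:
carry_out:
  motion: [0,0,0,0,-0.02,0.035,-1,0,0,0,0,-0.025,0.043,-1,0,0,0,0,-0.025,0.043,-1,0,0,0,0,-0.025,0.043,-1,0,0,0,0,-0.025,0.043,-1,0,0,0,0,-0.025,0.043,-1,0,0,0,0,-0.025,0.043,-1,0,0,0,0,-0.025,0.043,-1,0,0,0,0,-0.025,0.043,-1,0,0,0,0,-0.025,0.043,-1]

```text
time_s: 2.1
eef_pos: [0.4973, 0.2052, 0.2327]
eef_rot: [0.702, 0.094, 0.7, -0.09]
wrist_force: [0.1, -0.1, 0.2]
opening: 1.002
```

Request:
carry_out:
  motion: [-8,0,0,0,0,0,-1,-8,0,0,0,0,0,-1,-8,0,0,0,0,0,-1,-8,0,0,0,0,0,-1,-8,0,0,0,0,0,-1,-3,0,0,0,0,0,-1]

```text
time_s: 2.7
eef_pos: [0.5033, 0.1973, 0.2327]
eef_rot: [0.687, -0.177, 0.682, 0.178]
wrist_force: [0.8, -1.2, -0.7]
opening: 0.998
```

```bash
python3 - <<'E'
from h import *
plan([.577,.126,.23],117.5); print(ctrl.get_obs()["q"].round(2))
E
```

```text
turn [ 1.63  0.42 -0.01] turn [-1.7837e+02  1.0000e-02  6.5000e-01] shift tool (m) [ 0.0029 -0.0982  0.0296] TCP [0.5033 0.1973 0.2327] open 0.998 t 2.7
[ 0.15  0.1   1.7   0.    1.34 -1.93]
```

Request:
carry_out:
  motion: [1.6,0,0,0,-0.03,0.01,-1,0,0,0,0,-0.03,0.01,-1,0,0,0,0,-0.03,0.008,-1,0,0,0,0,-0.006,0.002,-1,0,0,0,0,0,0,-1]

```text
time_s: 3.2
eef_pos: [0.5768, 0.1254, 0.233]
eef_rot: [0.689, -0.168, 0.684, 0.17]
wrist_force: [-0.2, -0.2, -0.1]
opening: 0.998
```

```bash
cat >> h.py <<'E'
def look(name,things,save=None,n=1):
    K,P=cam(name)
    for _ in range(n):
        im=ctrl.camera(name)
        for t in things:
            print(t,[(round(d["conf"],2),w(P,d["point"]).round(4).tolist(),px(K,P,w(P,d["point"])).round().tolist()) for d in ctrl.landmark_of(name,t)])
    if save: cv2.imwrite("pics/"+save,im)
    return K,P,im
E
python3 - <<'E'
from h import *
plan([.577,.126,.23],117.5)
look("wrist",["loose_bore","loose_block","loose_handle","fixed_bore","fixed_half","clip","bracket_foot"],"w1.png")
E
```

```text
turn [ 0.2   0.44 -0.04] turn [-1.798e+02  6.000e-02  6.900e-01] shift tool (m) [0.003  0.0004 0.0004] TCP [0.5768 0.1254 0.233 ] open 0.998 t 3.2
loose_bore [(0.86, [0.7889, 0.1347, 0.0264], [212.0, 326.0]), (0.77, [0.4963, 0.4628, 0.0383], [560.0, 257.0]), (0.66, [0.8447, -0.1177, 0.0241], [14.0, 280.0]), (0.56, [0.6349, 0.1443, 0.0257], [271.0, 234.0])]
loose_block [(0.91, [0.5767, 0.122, 0.0246], [277.0, 183.0]), (0.81, [0.7903, 0.1882, 0.0247], [248.0, 342.0]), (0.8, [0.4596, 0.398, 0.0321], [535.0, 206.0]), (0.2, [0.7785, 0.0394, 0.0005], [155.0, 281.0])]
loose_handle [(0.88, [0.4078, 0.2633, 0.0358], [472.0, 106.0]), (0.76, [0.7696, 0.2895, 0.0252], [320.0, 359.0]), (0.6, [0.4913, 0.0794, 0.0287], [279.0, 95.0])]
fixed_bore [(0.65, [0.5978, -0.094, 0.0648], [66.0, 107.0])]
fixed_half [(0.58, [0.601, -0.0904, 0.0063], [103.0, 113.0])]
clip []
bracket_foot [(0.91, [0.6313, -0.1456, 0.0057], [48.0, 114.0]), (0.48, [0.7775, 0.0388, -0.0007], [155.0, 280.0])]
```

View pics/w1.png

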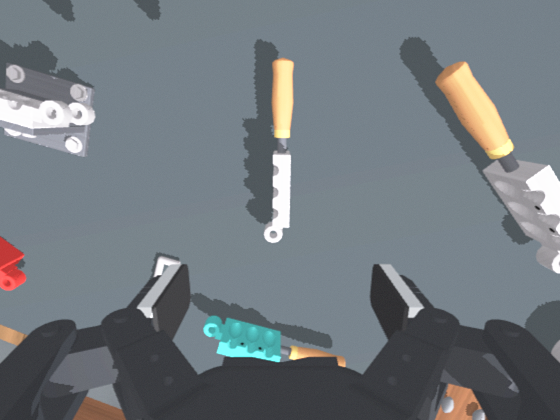

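The picture shows the fixed half at left (knuckle ring about (80, 113)), the target half in the middle with its bore at (273, 234), and the pin at (165, 265). The camera sits on the handle side here. I'll turn the tool half round so it looks straight at the knuckle during the fit.

Request:
carry_out:
  motion: [8.5,0,0,0,0,0,-1,8.5,0,0,0,0,0,-1,8.5,0,0,0,0,0,-1,8.5,0,0,0,0,0,-1,8.5,0,0,0,0,0,-1,8.5,0,0,0,0,0,-1,8.5,0,0,0,0,0,-1,8.5,0,0,0,0,0,-1,8.5,0,0,0,0,0,-1,8.5,0,0,0,0,0,-1]

```text
time_s: 4.6
eef_pos: [0.5737, 0.1309, 0.2345]
eef_rot: [0.619, 0.347, 0.616, -0.342]
wrist_force: [0.3, 0.2, -0.0]
opening: 1.002
```

Request:
carry_out:
  motion: [8.5,0,0,0,0,0,-1,8.5,0,0,0,0,0,-1,8.5,0,0,0,0,0,-1,8.5,0,0,0,0,0,-1,8.5,0,0,0,0,0,-1,8.5,0,0,0,0,0,-1,8.5,0,0,0,0,0,-1,8.5,0,0,0,0,0,-1,8.5,0,0,0,0,0,-1,8.5,0,0,0,0,0,-1]

```text
time_s: 5.6
eef_pos: [0.5714, 0.135, 0.2356]
eef_rot: [0.216, 0.677, 0.218, -0.669]
wrist_force: [-0.2, -1.0, -0.5]
opening: 1.001
```

Request:
carry_out:
  motion: [8.0,0,0,0,0,0,-1,0,0,0,0,0,0,-1]

```text
time_s: 5.8
eef_pos: [0.5709, 0.1358, 0.2358]
eef_rot: [0.166, 0.691, 0.168, -0.683]
wrist_force: [-0.1, 0.5, 0.6]
opening: 0.999
```

```bash
python3 - <<'E'
from h import *
plan([.577,.126,.23],117.5); print(ctrl.get_obs()["q"].round(2))
K,P,im=look("wrist",["loose_bore","loose_block","loose_handle","fixed_bore","fixed_half","clip","bracket_foot"],"w2.png",2)
E
```

```text
turn [1.7989e+02 2.0000e-02 9.7000e-01] turn [-0.11 -0.62  0.01] shift tool (m) [ 0.0058  0.0114 -0.0008] TCP [0.5709 0.1358 0.2358] open 0.999 t 5.8
[0.03 0.2  1.58 0.   1.36 1.12]
loose_bore [(0.57, [0.6342, 0.1437, 0.0247], [300.0, 136.0])]
loose_block [(0.93, [0.5771, 0.1235, 0.0229], [291.0, 188.0]), (0.55, [0.4597, 0.3955, 0.0328], [30.0, 171.0])]
loose_handle [(0.72, [0.4052, 0.2669, 0.038], [120.0, 261.0]), (0.64, [0.4894, 0.0806, 0.027], [289.0, 265.0])]
fixed_bore [(0.88, [0.6021, -0.0952, 0.0639], [476.0, 264.0])]
fixed_half [(0.76, [0.6005, -0.0881, 0.0032], [442.0, 243.0])]
clip []
bracket_foot [(0.88, [0.6316, -0.1488, 0.0046], [495.0, 244.0])]
loose_bore [(0.63, [0.599, -0.0923, 0.065], [473.0, 266.0]), (0.59, [0.6335, 0.1461, 0.0228], [297.0, 135.0])]
loose_block [(0.91, [0.4633, 0.3981, 0.0318], [29.0, 167.0]), (0.77, [0.5792, 0.1261, 0.0235], [290.0, 186.0]), (0.22, [0.775, 0.0401, 0.0002], [439.0, 64.0])]
loose_handle [(0.96, [0.49, 0.081, 0.0292], [289.0, 266.0]), (0.9, [0.4094, 0.266, 0.035], [123.0, 257.0])]
fixed_bore [(0.96, [0.597, -0.0922, 0.0677], [473.0, 268.0]), (0.57, [0.6322, 0.1467, 0.0233], [296.0, 136.0])]
fixed_half [(0.69, [0.6008, -0.0883, 0.004], [443.0, 243.0]), (0.58, [0.7765, 0.0426, 0.0007], [438.0, 62.0])]
clip [(0.68, [0.6331, 0.1455, 0.0209], [298.0, 136.0])]
bracket_foot [(0.83, [0.6316, -0.1471, 0.0029], [493.0, 243.0]), (0.69, [0.5769, 0.1234, 0.0247], [292.0, 189.0])]
```

View pics/w2.png

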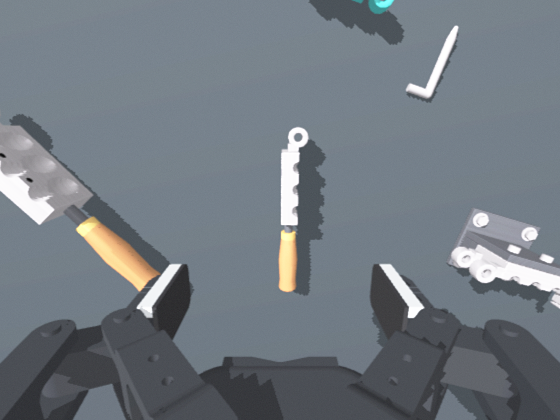

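The rebuilt view has the loose bore at (298, 137), its handle down at (288, 265), and the fixed knuckle rings at (460–485, 260–272). The network points agree with the picture, so I'll go down.

Request:
carry_out:
  motion: [0,-0.6,0,0.03,0.006,0,-1,0,0,0,0.04,0.005,0,-1,0,0,0,0.04,0,0,-1,0,0,0,0.02,0,0,-1,0,0,0,0,0,0,-1]

```text
time_s: 7.1
eef_pos: [0.5794, 0.1256, 0.1045]
eef_rot: [0.168, 0.689, 0.168, -0.685]
wrist_force: [-0.1, 0.0, 0.4]
opening: 1.0
```

```bash
python3 - <<'E'
from h import *
plan([.578,.125,.008],117.3)
K,P,im=look("wrist",["loose_bore","loose_block","loose_handle"],"w3.png",2)
E
```

```text
turn [-179.81    0.25   -0.54] turn [ 0.19 -0.34 -0.16] shift tool (m) [ 0.0965 -0.0004  0.0021] TCP [0.5794 0.1256 0.1045] open 1.0 t 7.1
loose_bore [(0.91, [0.6346, 0.1448, 0.0229], [291.0, 144.0])]
loose_block [(0.63, [0.5779, 0.1235, 0.0249], [281.0, 225.0])]
loose_handle [(0.6, [0.4066, 0.2668, 0.0362], [24.0, 331.0]), (0.57, [0.4891, 0.0773, 0.0256], [281.0, 337.0])]
loose_bore [(0.7, [0.6279, 0.1451, 0.0173], [286.0, 151.0])]
loose_block [(0.73, [0.5747, 0.1229, 0.0203], [280.0, 226.0])]
loose_handle [(0.78, [0.4901, 0.077, 0.0245], [282.0, 335.0]), (0.59, [0.5948, -0.088, 0.0023], [496.0, 303.0]), (0.58, [0.4047, 0.2655, 0.0331], [27.0, 331.0])]
```

View pics/w3.png

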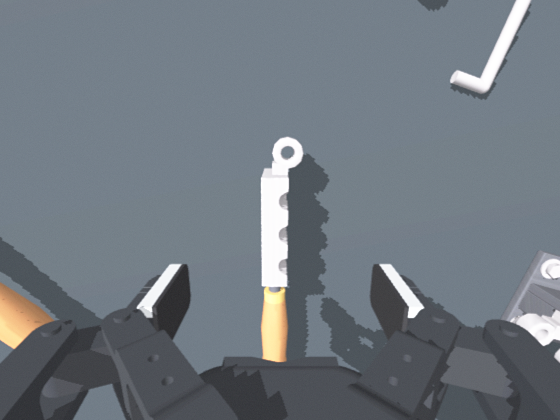

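The block top spans x 263–288 and y 170–286, with the bore ring at (287, 153). It lies parallel to the jaws' plane but about 4 px left of centre. I'll convert those pixels to world positions.

```bash
cat >> h.py <<'E'
def atz(K,P,uv,z):
    d=P[:3,:3]@np.linalg.inv(K)@np.array([uv[0],uv[1],1.]); return P[:3,3]+d*(z-P[2,3])/d[2]
E
python3 - <<'E'
from h import *
K,P=cam("wrist")
for uv,z in [((275.5,171),.05),((275.5,285),.05),((275.5,228),.05),((287.5,152.5),.034)]: print(uv,atz(K,P,uv,z).round(4))
a=atz(K,P,(275.5,171),.05);b=atz(K,P,(275.5,285),.05); d=a-b; print(np.degrees(np.arctan2(d[1],d[0])),np.linalg.norm(d))
m=(a+b)/2; plan([m[0],m[1],.008],117)
E
```

```text
(275.5, 171) [0.6188 0.1473 0.05  ]
(275.5, 285) [0.5446 0.109  0.05  ]
(275.5, 228) [0.5836 0.1292 0.05  ]
(287.5, 152.5) [0.6322 0.1449 0.034 ]
27.32321834405883 0.08355561605698915
turn [-179.49    0.59   -1.24] turn [ 0.51 -0.79 -0.38] shift tool (m) [ 0.1013 -0.0032  0.0012] TCP [0.5826 0.1258 0.1094] open 0.999 t 7.5
```

Request:
carry_out:
  motion: [0.4,-0.7,-0.3,0.02,-0.003,0.001,-1,0,0,0,0.03,0,0,-1,0,0,0,0.025,0,0,-1,0,0,0,0.01,0,0,-1,0,0,0,0.003,0,0,-1,0,0,0,0,0,0,-1]

```text
time_s: 8.1
eef_pos: [0.5861, 0.1285, 0.0255]
eef_rot: [0.167, 0.692, 0.165, -0.683]
wrist_force: [0.0, 0.1, 0.4]
opening: 1.0
```

```bash
python3 - <<'E'
from h import *
m=[.582,.128]
plan([m[0],m[1],.008],117.3)
K,P=cam("wrist"); im=ctrl.camera("wrist"); im=ctrl.camera("wrist")
plan([m[0],m[1],.008],117.3)
K,P,im=look("wrist",["loose_bore","loose_block"],"w4.png",1)
plan([m[0],m[1],.008],117.3)
E
```

```text
turn [179.82  -0.58   1.06] turn [-0.18 -0.68 -0.37] shift tool (m) [ 0.0175 -0.0015  0.0041] TCP [0.5861 0.1285 0.0255] open 1.0 t 8.1
turn [179.81  -0.64   1.2 ] turn [-0.19 -0.76 -0.41] shift tool (m) [ 0.0183 -0.0019  0.0047] TCP [0.5868 0.1285 0.0263] open 1.001 t 8.2
loose_bore [(0.93, [0.6365, 0.1466, 0.0248], [294.0, 166.0])]
loose_block [(0.77, [0.5798, 0.1255, 0.0255], [279.0, 282.0])]
turn [179.81  -0.66   1.22] turn [-0.18 -0.78 -0.42] shift tool (m) [ 0.0183 -0.0019  0.0047] TCP [0.5868 0.1285 0.0263] open 1.003 t 8.35
```

View pics/w4.png

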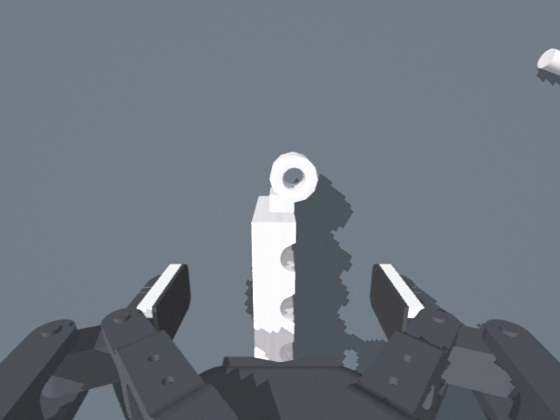

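The block top spans x 252–295, so its centre is about 2.6 mm left of the jaw centre. The bore ring is at (294, 177).

```bash
python3 - <<'E'
from h import *
K,P=cam("wrist"); T=tool()
for uv,z in [((273.5,222),.05),((273.5,260),.05),((294,177),.034)]:
    p=atz(K,P,uv,z); print(p.round(4),(T[:3,:3].T@(p-T[:3,3])).round(4))
E
```

```text
[0.6149 0.1458 0.05  ] [-0.0232 -0.0024 -0.0332]
[0.5999 0.1382 0.05  ] [-0.0235 -0.0025 -0.0164]
[0.6331 0.145  0.034 ] [-0.0069  0.0064 -0.0488]
```

Request:
carry_out:
  motion: [0,-0.7,-0.4,0.005,-0.0025,0.005,-1,0,0,0,0.008,0,0,-1,0,0,0,0.004,0,0,-1,0,0,0,0.001,0,0,-1,0,0,0,0,0,0,-1]

```text
time_s: 8.85
eef_pos: [0.5813, 0.1284, 0.0077]
eef_rot: [0.166, 0.688, 0.166, -0.687]
wrist_force: [-0.4, -1.2, -0.0]
opening: 1.003
```

```bash
python3 - <<'E'
from h import *
K,P=cam("wrist"); im=ctrl.camera("wrist"); im=ctrl.camera("wrist")
plan([.5835,.1282,.008],117.3); T=tool(); b=np.array([.6331,.145,.034]); print((T[:3,:3].T@(b-T[:3,3])).round(4), ctrl.get_obs()["wrist_force"])
E
```

```text
turn [ 1.7982e+02 -4.0000e-02  1.7000e-01] turn [-0.18 -0.11 -0.03] shift tool (m) [-0.      0.0012 -0.0017] TCP [0.5815 0.1285 0.008 ] open 0.998 t 8.95
[-0.0259  0.0088 -0.0535] [ 0.16489956 -0.99627452 -0.88090595]
```

The tool is now on the balance point. Closing the gripper.

Request:
carry_out:
  motion: [0,0,0,0,0,0,1,0,0,0,0,0,0,1,0,0,0,0,0,0,1,0,0,0,0,0,0,1,0,0,0,0,0,0,1,0,0,0,0,0,0,1,0,0,0,0,0,0,1,0,0,0,0,0,0,1]

```text
time_s: 9.75
eef_pos: [0.5822, 0.1285, 0.0088]
eef_rot: [0.166, 0.689, 0.166, -0.686]
wrist_force: [0.0, -0.1, -0.5]
opening: 0.204
```

Request:
carry_out:
  motion: [0,0,0,-0.01,0,0,1,0,0,0,-0.02,0,0,1,0,0,0,-0.025,0,0,1,0,0,0,-0.02,0,0,1,0,0,0,-0.01,0,0,1,0,0,0,0,0,0,1]

```text
time_s: 10.35
eef_pos: [0.5761, 0.1283, 0.0928]
eef_rot: [-0.165, -0.684, -0.167, 0.691]
wrist_force: [0.3, 0.3, -5.4]
opening: 0.202
```

```bash
python3 - <<'E'
from h import *
o=ctrl.get_obs(); print(o["opening"],o["wrist_force"],o["torque"])
im=ctrl.camera("wrist")
K,P,im=look("wrist",["loose_bore","loose_block","fixed_bore"],"w5.png",1)
T=tool(); print(T.round(4))
E
```

```text
0.20184974473112924 [ 0.26668701  0.33061179 -5.43924028] [0.00423076 0.08529623 0.00966934]
loose_bore [(0.97, [0.6279, 0.1456, 0.106], [300.0, 167.0])]
loose_block [(0.77, [0.5719, 0.1237, 0.1063], [284.0, 294.0])]
fixed_bore []
[[-1.450e-02  4.558e-01 -8.900e-01  5.744e-01]
 [ 1.000e-04 -8.901e-01 -4.558e-01  1.282e-01]
 [-9.999e-01 -6.700e-03  1.290e-02  9.000e-02]
 [ 0.000e+00  0.000e+00  0.000e+00  1.000e+00]]
```

View pics/w5.png

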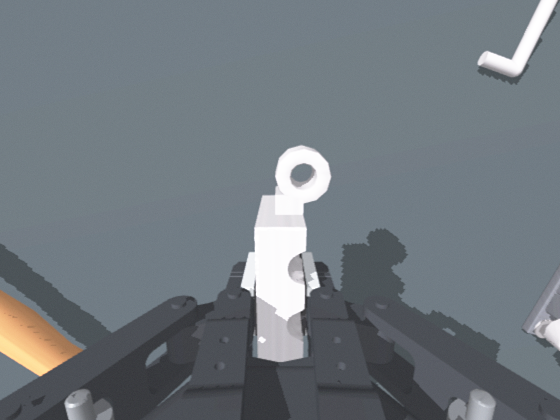

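The half is lifted, with a 5.4 N load and the bore ring at (302, 175). Next I square it (13° turn) and carry it to about 40 mm short of the hinge on the cavity side.

Request:
carry_out:
  motion: [6.5,0,0,0,0,0,1,6.5,0,0,0,0,0,1,0,0,0,0,0,0,1,0,0,0,0,0,0,1]

```text
time_s: 11.0
eef_pos: [0.5719, 0.1281, 0.0858]
eef_rot: [-0.084, -0.694, -0.086, 0.709]
wrist_force: [-0.4, 0.4, -5.6]
opening: 0.201
```

```bash
python3 - <<'E'
from h import *
ctrl.camera("wrist");ctrl.camera("wrist")
plan([.506,-.107,.095],104); print(ctrl.get_obs()["q"].round(2))
E
```

```text
turn [179.8    0.46  -1.85] turn [-0.19  1.18  0.29] shift tool (m) [-0.0076  0.2125  0.1203] TCP [0.572  0.1281 0.086 ] open 0.204 t 11.1
[0.02 0.39 1.67 0.   1.11 1.35]
```

Request:
carry_out:
  motion: [0,1.2,0.3,-0.007,0.015,0.008,1,0,0,0,0,0.027,0.015,1,0,0,0,0,0.027,0.015,1,0,0,0,0,0.027,0.015,1,0,0,0,0,0.027,0.015,1,0,0,0,0,0.027,0.015,1,0,0,0,0,0.02,0.012,1,0,0,0,0,0.01,0.006,1,0,0,0,0,0,0,1]

```text
time_s: 12.0
eef_pos: [0.5175, -0.0775, 0.0939]
eef_rot: [0.092, 0.703, 0.091, -0.7]
wrist_force: [0.5, 0.5, -5.3]
opening: 0.201
```

```bash
python3 - <<'E'
from h import *
ctrl.camera("wrist");ctrl.camera("wrist")
plan([.506,-.107,.095],104)
K,P,im=look("wrist",["loose_bore","fixed_bore","clip","bracket_foot"],None,2)
plan([.506,-.107,.095],104)
cv2.imwrite("pics/w6.png",cv2.resize(im[0:300,130:530],None,fx=2,fy=2,interpolation=cv2.INTER_CUBIC))
E
```

```text
turn [-1.791e+02  1.000e-01 -3.800e-01] turn [ 0.9  -0.25 -0.06] shift tool (m) [-0.0012  0.0269  0.0194] TCP [ 0.5178 -0.076   0.0938] open 0.197 t 12.1
loose_bore [(0.77, [0.5721, -0.072, 0.1074], [304.0, 168.0])]
fixed_bore [(0.81, [0.5973, -0.0939, 0.0669], [351.0, 122.0])]
clip []
bracket_foot []
loose_bore [(0.63, [0.5738, -0.0686, 0.1057], [297.0, 162.0]), (0.18, [0.6011, -0.0913, 0.0047], [330.0, 116.0])]
fixed_bore [(0.85, [0.6018, -0.0954, 0.0671], [357.0, 114.0])]
clip []
bracket_foot []
turn [-1.7906e+02  1.2000e-01 -3.4000e-01] turn [ 0.94 -0.22 -0.08] shift tool (m) [-0.0014  0.0271  0.0193] TCP [ 0.5177 -0.0758  0.0937] open 0.202 t 12.6
```

View pics/w6.png

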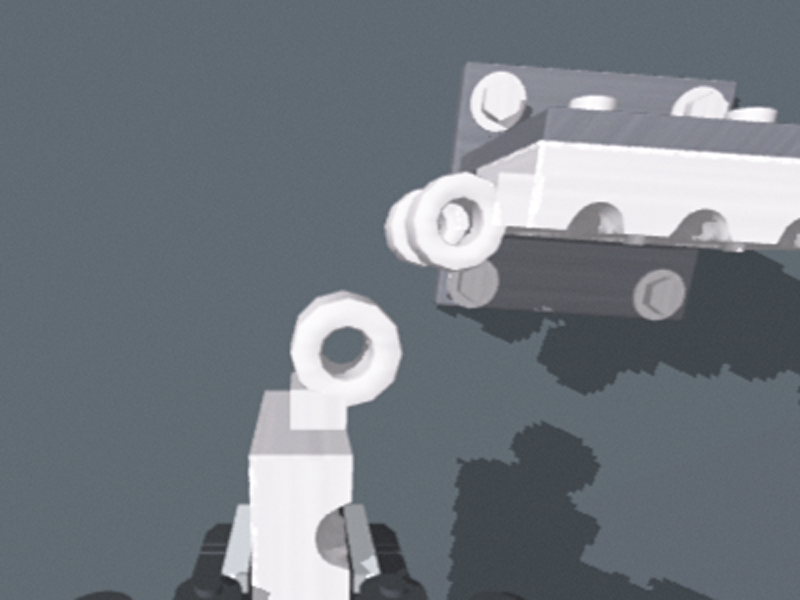

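The crop is at 2x from (130, 0). It shows the fixed top ring centred at crop (458, 221), or full (359, 110.5), and the loose ring at crop (347, 350), or full (303.5, 175). The fixed cavity edge is within 4° of square. Now I compute the relative shift from those pixels.

```bash
cat >> h.py <<'E'
def fit(luv,fuv,adv=0.0):
    K,P=cam("wrist"); T=tool(); it=lambda p:(T[:3,:3].T@(p-T[:3,3]))
    l=atz(K,P,luv,T[2,3]+.0252); f=atz(K,P,fuv,.090)
    print("loose world",l.round(4),"tool",it(l).round(4)," fixed world",f.round(4))
    t=f-l; t[2]=.0488-T[2,3]; print("shift tool to fit",(T[:3,:3].T@t).round(4))
E
python3 - <<'E'
from h import *
fit((303.5,175),(359,110.5))
K,P=cam("wrist")
a=atz(K,P,(130+260,116),.09);b=atz(K,P,(130+395,124),.09); d=a-b; print("fixed yaw",np.degrees(np.arctan2(d[1],d[0]))-90,(np.degrees(np.arctan2(*tool()[[1,0],1]))))
E
```

```text
loose world [ 0.5709 -0.0711  0.1189] tool [-0.025   0.0091 -0.0527]  fixed world [ 0.6015 -0.0905  0.09  ]
shift tool to fit [ 0.045   0.0266 -0.0244]
fixed yaw 11.769934130549629 -75.05573866586046
```

Request:
carry_out:
  motion: [3,0,0,0,0.008,0.006,1,0,0,0,0,0.01,0.006,1,0,0,0,0,0.007,0.004,1,0,0,0,0.01,0,0,1,0,0,0,0.015,0,0,1,0,0,0,0.012,0,0,1,0,0,0,0.005,0,0,1,0,0,0,0,0,0,1]

```text
time_s: 13.4
eef_pos: [0.5074, -0.1053, 0.0485]
eef_rot: [0.074, 0.705, 0.074, -0.702]
wrist_force: [0.8, 0.4, -5.3]
opening: 0.202
```

```bash
python3 - <<'E'
from h import *
ctrl.camera("wrist");ctrl.camera("wrist");ctrl.camera("wrist")
K,P,im=look("wrist",["loose_bore","fixed_bore"],None,1)
plan([.6015-.0935*.979-.002,-.0905-.0935*.204+.009,.0488],101.8)
cv2.imwrite("pics/w7.png",cv2.resize(im[0:300,130:530],None,fx=2,fy=2,interpolation=cv2.INTER_CUBIC))
E
```

```text
loose_bore [(0.66, [0.5626, -0.1001, 0.0667], [294.0, 168.0])]
fixed_bore [(0.89, [0.5999, -0.0926, 0.0665], [297.0, 66.0])]
turn [-179.76    0.26   -0.66] turn [ 0.24 -0.42 -0.17] shift tool (m) [ 0.0015 -0.0054 -0.0003] TCP [ 0.5088 -0.106   0.0504] open 0.201 t 13.7
```

View pics/w7.png

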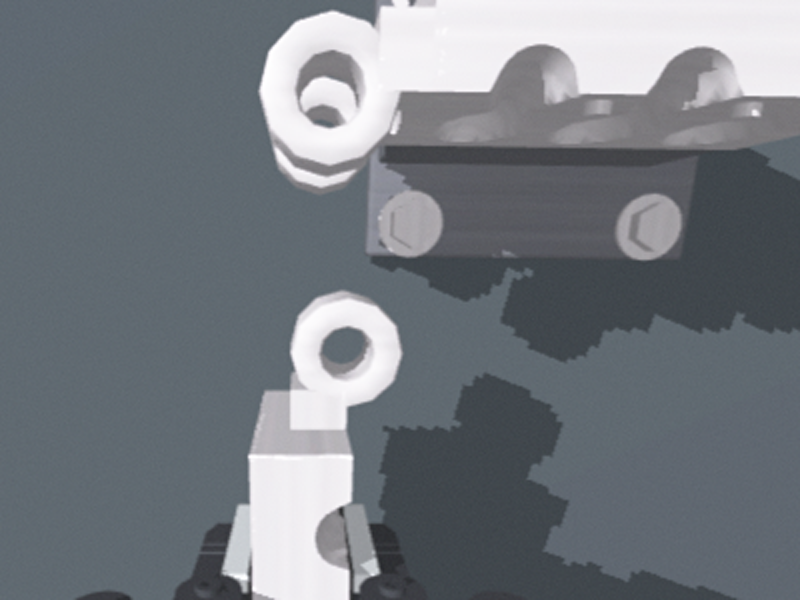

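The loose ring is unchanged at full (303.5, 175). The fixed top ring is centred near crop (330, 89), or full (295, 44.5), and the mould looks square.

```bash
python3 - <<'E'
from h import *
for f in [(295,44.5),(294,46)]: fit((303.5,175),f)
E
```

```text
loose world [ 0.562  -0.1038  0.0756] tool [-0.0248  0.0091 -0.0527]  fixed world [ 0.602  -0.0906  0.09  ]
shift tool to fit [ 0.0018 -0.0046 -0.0418]
loose world [ 0.562  -0.1038  0.0756] tool [-0.0248  0.0091 -0.0527]  fixed world [ 0.6015 -0.0904  0.09  ]
shift tool to fit [ 0.0018 -0.0049 -0.0414]
```

Request:
carry_out:
  motion: [0,-0.4,-0.2,0.0015,-0.0045,0,1,0,0,0,0,0,-0.003,1,0,0,0,0,0,-0.004,1,0,0,0,0,0,-0.003,1,0,0,0,0,0,0,1]

```text
time_s: 14.2
eef_pos: [0.5196, -0.0991, 0.0501]
eef_rot: [0.074, 0.704, 0.074, -0.702]
wrist_force: [0.2, -0.6, -5.6]
opening: 0.203
```

```bash
cat >> h.py <<'E'
def rem(f=(.6016,-.0905)):
    ctrl.camera("wrist");ctrl.camera("wrist")
    T=tool(); l=T[:3,3]+T[:3,:3]@np.array([-.0161,.0091,-.0527]); t=np.array([f[0],f[1],.065])-l
    x=T[:3,0]; print("remaining shift (tool)",(T[:3,:3].T@t).round(4),"tilt fix y,z deg",R.from_matrix(T[:3,:3].T@np.c_[[0,0,-1],(y:=np.array([T[0,1],T[1,1],0])/np.hypot(*T[:2,1])),np.cross([0,0,-1],y)]).as_rotvec(degrees=True).round(2),"TCP",T[:3,3].round(4),"F",ctrl.get_obs()["wrist_force"].round(1),"t",ctrl.get_obs()["time_s"])
E
python3 - <<'E'
from h import *
rem()
E
```

```text
remaining shift (tool) [ 0.0011 -0.0002 -0.0299] tilt fix y,z deg [ 0.   -0.08 -0.02] TCP [ 0.519  -0.099   0.0499] F [-0.1  0.7 -5.8] t 14.3
```

Request:
carry_out:
  motion: [0,0,0,0.0012,0,-0.002,1,0,0,0,0,0,-0.003,1,0,0,0,0,0,0,1,0,0,0,0,0,0,1]

```text
time_s: 14.7
eef_pos: [0.524, -0.0979, 0.0483]
eef_rot: [0.074, 0.704, 0.074, -0.703]
wrist_force: [-0.0, 0.5, -5.9]
opening: 0.204
```

```bash
python3 - <<'E'
from h import *
rem()
im=ctrl.camera("wrist"); rem()
a=cv2.resize(im[0:200,200:400],None,fx=3,fy=3,interpolation=cv2.INTER_CUBIC)
K,P=cam("scene"); s=ctrl.camera("scene"); print(px(K,P,[.6015,-.0905,.065]))
u,v=px(K,P,[.60,-.09,.065]).astype(int); b=cv2.resize(s[v-30:v+30,u-40:u+40],(800,600),interpolation=cv2.INTER_CUBIC); cv2.imwrite("pics/s8.png",b); cv2.imwrite("pics/w8.png",a)
E
```

```text
remaining shift (tool) [-0.0005 -0.0002 -0.0248] tilt fix y,z deg [ 0.   -0.06 -0.  ] TCP [ 0.524  -0.098   0.0484] F [-0.   0.5 -6.2] t 14.8
remaining shift (tool) [-0.0004 -0.0002 -0.0248] tilt fix y,z deg [ 0.   -0.06 -0.01] TCP [ 0.5239 -0.098   0.0484] F [ 1.4  0.4 -5.6] t 14.95
[257.92852212 191.80013747]
```

View pics/w8.png

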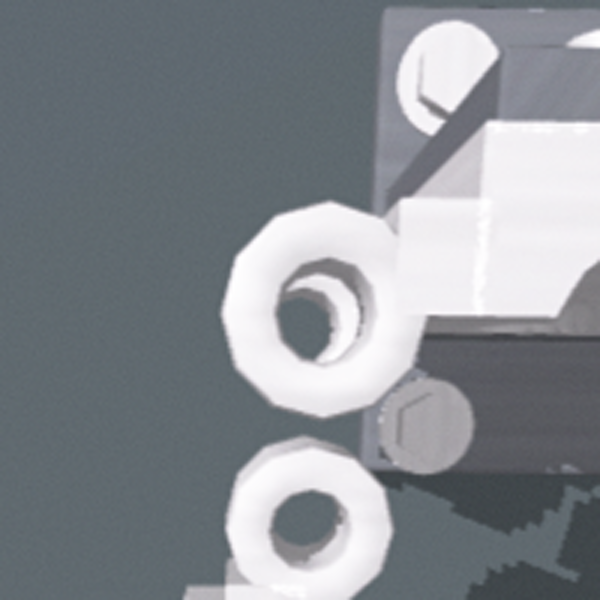

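The fixed top ring is now at full (307.7, 103) and the loose ring at (303.4, 175). The rings sit side by side with a small gap.

```bash
python3 - <<'E'
from h import *
fit((303.4,175),(307.7,103))
E
```

```text
loose world [ 0.5774 -0.0958  0.0736] tool [-0.0251  0.0091 -0.0528]  fixed world [ 0.6019 -0.0902  0.09  ]
shift tool to fit [-0.0004 -0.0004 -0.0251]
```

Request:
carry_out:
  motion: [0,0,0,-0.0004,-0.0003,-0.003,1,0,0,0,0,0,-0.004,1,0,0,0,0,0,-0.002,1,0,0,0,0,0,0,1,0,0,0,0,0,0,1]

```text
time_s: 15.5
eef_pos: [0.5337, -0.0956, 0.049]
eef_rot: [0.074, 0.704, 0.074, -0.703]
wrist_force: [-0.9, 1.0, -6.0]
opening: 0.2
```

```bash
python3 - <<'E'
from h import *
rem((.6018,-.0903))
E
```

```text
remaining shift (tool) [ 0.0002 -0.0001 -0.0151] tilt fix y,z deg [ 0.   -0.08 -0.01] TCP [ 0.5336 -0.0956  0.049 ] F [-0.2 -0.2 -6.1] t 15.6
```

Request:
carry_out:
  motion: [0,0,0,0.0002,0,-0.003,1,0,0,0,0,0,-0.004,1,0,0,0,0,0,-0.002,1,0,0,0,0,0,0,1,0,0,0,0,0,0,1]

```text
time_s: 16.1
eef_pos: [0.5432, -0.0936, 0.0487]
eef_rot: [0.074, 0.704, 0.074, -0.703]
wrist_force: [0.3, -0.1, -6.0]
opening: 0.205
```

```bash
python3 - <<'E'
from h import *
rem((.6018,-.0903))
E
```

```text
remaining shift (tool) [-0.0001 -0.0001 -0.0054] tilt fix y,z deg [ 0.   -0.08 -0.01] TCP [ 0.5431 -0.0936  0.0487] F [-0.5 -1.1 -5.7] t 16.2
```

Request:
carry_out:
  motion: [0,0,0,0,0,-0.002,1,0,0,0,0,0,-0.002,1,0,0,0,0,0,-0.001,1,0,0,0,0,0,0,1,0,0,0,0,0,0,1]

```text
time_s: 16.7
eef_pos: [0.5483, -0.0925, 0.0487]
eef_rot: [0.074, 0.704, 0.074, -0.703]
wrist_force: [1.1, -0.0, -6.1]
opening: 0.204
```

```bash
python3 - <<'E'
from h import *
rem((.6018,-.0903))
im=ctrl.camera("wrist"); a=cv2.resize(im[80:260,200:400],None,fx=3.3,fy=3.3,interpolation=cv2.INTER_CUBIC); cv2.imwrite("pics/w9.png",a)
rem((.6018,-.0903))
K,P=cam("wrist"); T=tool(); print(px(K,P,[.6018,-.0903,.09]), px(K,P,[.6018,-.0903,.04]))
E
```

```text
remaining shift (tool) [-0.0001 -0.0001 -0.0002] tilt fix y,z deg [ 0.   -0.07 -0.01] TCP [ 0.5482 -0.0925  0.0487] F [ 0.8  0.2 -5.6] t 16.8
remaining shift (tool) [-0.0001 -0.0001 -0.0002] tilt fix y,z deg [ 0.   -0.07 -0.01] TCP [ 0.5482 -0.0925  0.0487] F [ 0.   0.2 -6. ] t 16.95
[306.65173483 182.61915564] [298.11562504 163.34084851]
```

View pics/w9.png

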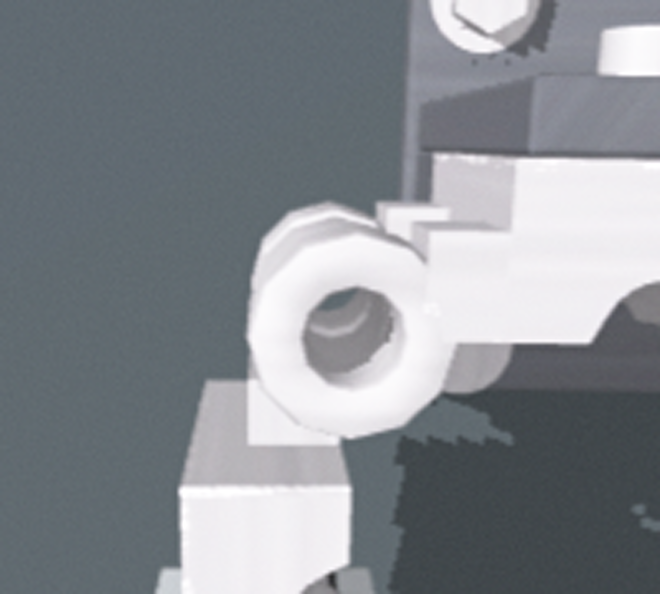

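Full-frame ring centre is (306.7, 181.8) against a predicted (306.7, 182.6), and the bores look concentric through the top knuckle. The wrist force is the same as when hanging free (about -5.8 N). Handing in.

```bash
python3 - <<'E'
from h import *
rem((.6018,-.0903)); o=ctrl.get_obs(); print(np.abs(o["dq"]).max().round(4),o["opening"])
print(ctrl.hand_in())
E
```

```text
remaining shift (tool) [-0.0001 -0.0001 -0.0002] tilt fix y,z deg [ 0.   -0.07 -0.01] TCP [ 0.5482 -0.0925  0.0487] F [-0.3 -1.  -6.2] t 17.05
0.0018 0.202147313209075
the job is handed in; nothing more can be done
None
```

The job was handed in at 17 s. The gripper holds the small grey loose half by its block, with its knuckle between the two fixed knuckles and the mould open about square.

- **Position:** by the measured arm pose and the pixel-fitted hinge position, the bores are within about 0.2 mm of each other sideways, along and in height. In the last wrist picture the fixed top ring was within 1 px (about 0.3 mm) of where I predicted it.
- **Upright:** tool tilt was about 0.1°.
- **Force:** the wrist showed about 6 N down (5.4–5.9 N hanging free), so there is no sign of contact with the fixed half. The arm was at rest.

**Not checked:** I did not look from the side at the 2 mm gaps above and below the loose knuckle. The height rests on the arm reading when the half was gripped on the slate and on the absence of contact force. The networks' fixed-bore points were 2–4 mm off my pixel fit, about their stated accuracy, so I used the pixel fit.

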